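Bond a stacked ring core in the spring jig

ROBOT

A 6-joint arm with a two-finger parallel gripper is mounted at the origin on the work surface; the furniture and walls round the work are solid. World frame = base frame: x ahead of the robot, y to its left, z up, the work surface at z = 0. Lengths are in mm, angles in rad, forces in N, time in s.
With the tool pointing down it reaches from about 400 to 925 mm from the base axis. Payload 12.5 kg.
Tool frame: the origin (TCP) lies on the mounting face of the last link; the fingertips stand 190 mm ahead of it and the grasp point (between the pads) lies 171 mm ahead of it (env.tcp_to_tips is the distance from the TCP to the fingertips, in mm); x points along the fingers, y is the direction in which the jaws open and shut, and the axes are right-handed (so a half turn about x gives the same grasp; the last joint's range is limited). The gripper opens to 95 mm and grips with 3 to 60 N. Pads are 20 mm wide; open, the fingers measure 119 mm over their backs; the gripper's body (75 mm by 180 mm) begins 59 mm behind the grasp point.
Start: joints at [1.183, 0.491, 1.559, -0, 1.092, -0.106], TCP at [173.779, 600.355, 404.761] pointing down, gripper open.
Joint ranges: [-3.1, 3.1], [-0.84, 2.19], [0.05, 2.79], [-1.13, 4.28], [0.06, 2.93], [-2.69, 2.69]. Speed limits (rad/s): [2.22, 2.22, 2.79, 3.14, 3.14, 3.14].

INTERFACE

Orientations are given as [roll, pitch, yaw] about the fixed x, y, z axes, in that order (R = Rz(yaw) Ry(pitch) Rx(roll)).
In Python, from cell import monitor, cams, job, env gives the robot as it stands. The module is installed in compiled form; this text tells all that it offers.
- The arm moves only by the tool apply_moves, never from a script. Its argument "series" is a list of rows, each a list of 3 entries, a list of its own where there are three numbers: the closure, from -1 (fully open) to 1 (shut), so that 0 is half open, then the shift along the tool's x, y, z in cm, then the turn about the tool's x in rad. A call has 1 to 20 rows; each row is the pose to reach, as a shift and turn from the pose commanded when the call began, along the tool's axes at that moment; what a row does not reach only later rows make up. A row lasts 1/8 s, in which the tool goes at most 62.5 mm and 10.7 degrees, less where a joint would pass 70% of its speed; a pose out of reach is approached as far as the arm can. A call with a gripper value outside its range is refused whole. The fingers move at their own pace and stop on an object; the grip force is fixed at half the most. Time passes only in rows, so rows that repeat a pose let the fingers close. It gives the time, the measured TCP pose, the force and the opening at its end, in the units of the state.
- monitor.state(): the state, without advancing time (a new reading comes with each control period).
- cams.read_camera(name): name is "scene" or "top"; returns a dict with "image" (400x640x3 uint8, red, green, blue), "fx", "fy", "cx", "cy" (pixels), "position" and "orientation" of the camera in the world. Camera axes: x right, y down, z forward; pixel columns grow to the right and rows downward; lengths in mm; the calibration is good to about 2 mm. A picture is of the moment at which its call begins. There is no depth.
- job.job_done(): hands the job in, once; it reports no verdict.
The state is a dict: "t": time; "joints": joint angles; "qvel": joint speeds; "tau": joint torques, N m; "eef_pos": TCP position; "tcp_rot": TCP orientation; "ft_force": force on the tool from outside, world axes, zero at the start; "moment": the same for the moment, N m; "opening": opening from 0.0 (shut) to 1.0 (fully open).
Only numpy, scipy, OpenCV 4.12 (cv2) and the standard library are available. Lean on these libraries where they do the work, as an engineer would, in place of code of your own. Each camera call takes 0.05 s, during which the arm holds its last target. There are 200 camera calls.

TASK

Two ring cores are to be bonded into one double-height core. Lay the core with the cream adhesive ring on the jig's sprung plate, over the brass pilot and adhesive side up, lay the plain core on top of it, then set the pressure bar squarely across the stack and press it down against the spring until both ends of the bar rest firmly on the two steel stop posts. Finish while still holding it pressed there, without letting go and without ever ramming the bar onto the jig, and leave the tape roll, wire spool and screwdriver where they are.

Things in the scene. Friction and masses are not known exactly. Their poses are not given: they have to be found in the camera images.
- jig: Bonding jig fixed to the desk. Origin: centre of its underside; z up. Aluminium base 66 (x) by 134 mm (y), top at 15 mm; spring barrel in the middle, up to 37 mm, under the sprung plate; two steel stop posts 16 mm thick at x = 0, y = +46 and -46 mm, flat tops (the hard stops) 72 mm above the desk, 14 mm above the unpressed plate. Fingers beside a core on the plate have free room along x only.
- plate_top (a point): Centre of the upper face of the sprung plate (round steel, 38 mm across, 6 mm thick); 58 mm above the desk on the jig's axis when not pressed; it sinks with the plunger. A brass pilot pin stands up 20 mm from this point: 20 mm thick, tapering over its last 7 mm to 12 mm; the cores go over it.
- plunger (a joint): How far the sprung plate is pressed down, m: 0 at rest, travel 0.014. The spring pushes up with 6 N at rest plus 0.9 N per mm; the weight of cores and bar does not press it. With both cores under it the bar meets the stop posts at 0.010, where the spring pushes with 15 N; let go, it springs back.
- core_film: Dark grey ring core with a flat cream adhesive ring on its upper face: 40 mm outside, 24 mm bore, 12 mm high, about 46 g, lying flat on the desk, adhesive up. Origin: centre of its underside; z up out of the adhesive face.
- core_plain: Plain dark grey ring core, the same size and weight, no adhesive; either face may be up. Origin: centre of its underside as it lies at the start; z up.
- pressure_bar: Loose aluminium bar, 116 mm long (its y), 34 wide (x), 12 thick, about 140 g, lying flat; on it a black foot 3 mm thick (22 by 60 mm), and on that a black upright grip 14 mm thick (x), 44 mm long (y), from 15 to 45 mm above the underside, to be pinched across x. Origin: centre of the flat underside; z up. Both ways round are alike.
- bar_end_a (a point): Point on the bar's underside at y = +46 mm of the bar, where it meets a stop post.
- bar_end_b (a point): Point on the bar's underside at y = -46 mm of the bar, where it meets the other stop post.
- tape_roll: Roll of cream masking tape lying flat, 100 mm across, 25 mm high; bystander. Origin: centre of the underside.
- wire_spool: Small spool of green wire standing on its flange, 52 mm across, 40 mm high; bystander. Origin: centre of the underside.
- screwdriver: Small screwdriver with a blue handle, 154 mm long, 18 mm high, lying at the back near the upright wall, which rises behind the desk at about x = 0.6 m with a ledge along it (keep the arm in front of it); bystander. Origin: centre of the underside.
Things that resemble listed ones, but are neither listed nor needed, are in the scene too. What is shaped like the core_plain but blue, green or orange is not meant.

How it is judged (in metres and radians):
On the way, in this order (a step that is already met when the one before it is completed fails the run):
1. the core with the adhesive ring lies flat on the sprung plate, round the pilot, adhesive up (horizontal distance between core_film and plate_top below 0.003 m and z of core_film in the frame of plate_top between -0.002 and 0.002 m and angle between core_film's own z axis and vertical below 0.1 rad), for 0.2 s.
2. the plain core lies flat on top of it, round the pilot (all of step 1 and horizontal distance between core_plain and plate_top below 0.003 m and ((z of core_plain in the frame of plate_top between 0.0105 and 0.014 m and angle between core_plain's own z axis and vertical below 0.1 rad) or (z of core_plain in the frame of plate_top between 0.0225 and 0.026 m and angle between core_plain's own z axis and vertical above 3 rad))), for 0.2 s.
At the end, for the whole second after the job is handed in: Both cores flat round the pilot (3 mm), the adhesive one below, adhesive up; bar centred within 10 mm, both ends over the posts (12 mm) and at most 1.5 mm above them, plunger down 8.5 mm or more; bar pushes over 8 N on the stack, over 1 N on the posts; fingers hold only the bar, still (all of step 2 and z of each of bar_end_a, bar_end_b in the frame of jig below 0.0735 m and x of bar_end_a in the frame of jig between -0.012 and 0.012 m and x of bar_end_b in the frame of jig between -0.012 and 0.012 m and horizontal distance between pressure_bar and plate_top below 0.01 m and angle between pressure_bar's own z axis and vertical below 0.06 rad and value of joint plunger above 0.0085 m and contact force between pressure_bar and core_plain above 8 N and contact force between pressure_bar and jig above 1 N and contact force between the fingers and pressure_bar above 3 N and contact force between the fingers and core_film below 0.1 N and contact force between the fingers and core_plain below 0.1 N and linear speed of pressure_bar below 0.01 m/s); the arm keeps its last pose, push and grip.
It fails at once if the bar is rammed onto the jig (more than 80 N) (contact force between pressure_bar and jig above 80 N).
It fails at once if the tape roll, the wire spool or the screwdriver is moved more than 15 mm (distance of any of tape_roll, wire_spool, screwdriver from where it was at the start of the episode above 0.015 m).
It also fails if it takes over 72 s, if anything falls off the work surface, if the arm or the gripper's body presses on something with over 40 N, if the wrist force passes 120 N, or if a joint passes its speed limit or range.

## Working session

There is one attempt and no reset: what is moved stays moved. The work goes in short steps, Python scripts to look and compute and a tool call to move; the robot and the scene stay as the last step left them, time stands still between calls to the robot, and variables do not carry over. Pictures are saved under pics/ and viewed, about 8 in all and at most 12, crops included, and the job is handed in when it is done.

Besides the shell and the picture viewer there is one more tool, called after "Emit:" by a JSON object that holds its "method" and its "body". apply_moves: Moves the arm, as the interface text tells. Its arguments: {"type":"object","properties":{"series":{"type":"array"}},"required":["series"]}

```bash
mkdir -p pics; cat > h.py <<'E'
import numpy as np, cv2
from scipy.spatial.transform import Rotation as R
from cell import monitor, cams, job, env
def grab(name,fn=None):
    d=cams.read_camera(name)
    if fn: cv2.imwrite('pics/'+fn,cv2.cvtColor(d['image'],cv2.COLOR_RGB2BGR))
    return d
def rot(o):
    o=np.array(o,float)
    return o if o.shape==(3,3) else R.from_euler('xyz',o).as_matrix()
def px2w(d,u,v,z):
    r=rot(d['orientation'])@np.array([(u-d['cx'])/d['fx'],(v-d['cy'])/d['fy'],1])
    p=np.array(d['position'],float); return p+r*(z-p[2])/r[2]
def w2px(d,p):
    c=rot(d['orientation']).T@(np.array(p,float)-np.array(d['position'],float))
    return c[0]/c[2]*d['fx']+d['cx'],c[1]/c[2]*d['fy']+d['cy']
E
python3 - <<'E'
from h import *
for n in('scene','top'):
    d=grab(n,n+'1.png'); print(n,{k:v for k,v in d.items() if k!='image'})
print(monitor.state())
E
```

```text
scene {'fx': 482.78061876048207, 'fy': 482.78061876048207, 'cx': 314.9711345578898, 'cy': 197.958691967314, 'position': array([-298.71302847, -539.69308512,  630.37314824]), 'orientation': array([-2.09285319e+00, -1.09009130e-03, -9.71231450e-01])}
top {'fx': 404.3594068590495, 'fy': 404.3594068590495, 'cx': 310.6659683341181, 'cy': 203.87030713139325, 'position': array([ 313.8916269 ,  -14.95038382, 1136.14850388]), 'orientation': array([-3.00884985, -0.01265612, -1.5725721 ])}
{'t': 0.1, 'joints': array([ 1.18337246e+00,  4.91493134e-01,  1.55938100e+00,  2.94484273e-05,
        1.09168906e+00, -1.05623270e-01]), 'qvel': array([-0.00144447, -0.00090898, -0.00085323,  0.00066367,  0.00241307,
        0.00151442]), 'tau': array([ 2.75481572e-03, -6.13628554e+01, -2.58606613e+01,  6.93435967e-02,
        4.70310438e-02,  1.45488724e-05]), 'eef_pos': array([173.78431538, 600.32772523, 404.22649756]), 'tcp_rot': array([-1.70332556,  1.56982544, -1.98513975]), 'ft_force': array([ 0.022195  ,  0.07770036, -1.24755755]), 'moment': array([-0.00753776, -0.02188347, -0.04419163]), 'opening': 0.998463766935342}
```

View pics/top1.png

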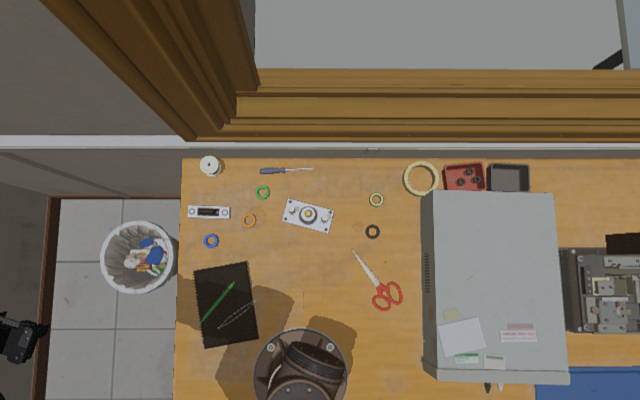

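View pics/scene1.png

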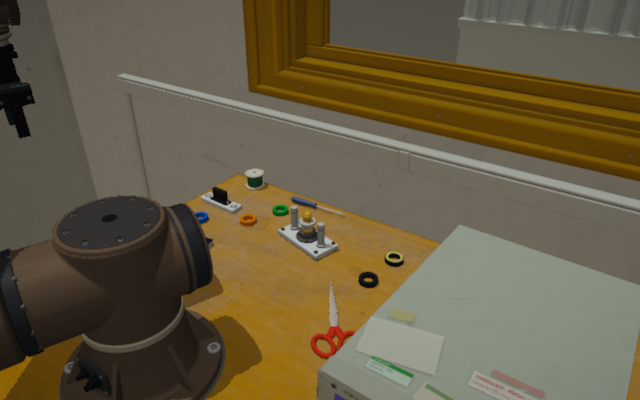

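```bash
python3 - <<'E'
import cv2
a=cv2.imread('pics/top1.png')
l=cv2.resize(a[185:260,180:340],None,fx=5,fy=5,interpolation=cv2.INTER_CUBIC)[:, :800]
r=cv2.resize(a[185:245,350:400],None,fx=4,fy=4,interpolation=cv2.INTER_CUBIC)
import numpy as np
c=np.zeros((600,800,3),np.uint8); c[:375]=l[:375]; c[375:600,:200]=r[:225]
s=cv2.imread('pics/scene1.png')[185:260,275:345]
c[375:600,210:420]=cv2.resize(s,None,fx=3,fy=3,interpolation=cv2.INTER_CUBIC)
s=cv2.imread('pics/scene1.png')[240:300,345:415]
c[375:555,430:640]=cv2.resize(s,None,fx=3,fy=3,interpolation=cv2.INTER_CUBIC)
cv2.imwrite('pics/crop1.png',c)
E
```

```text
(no output)
```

View pics/crop1.png

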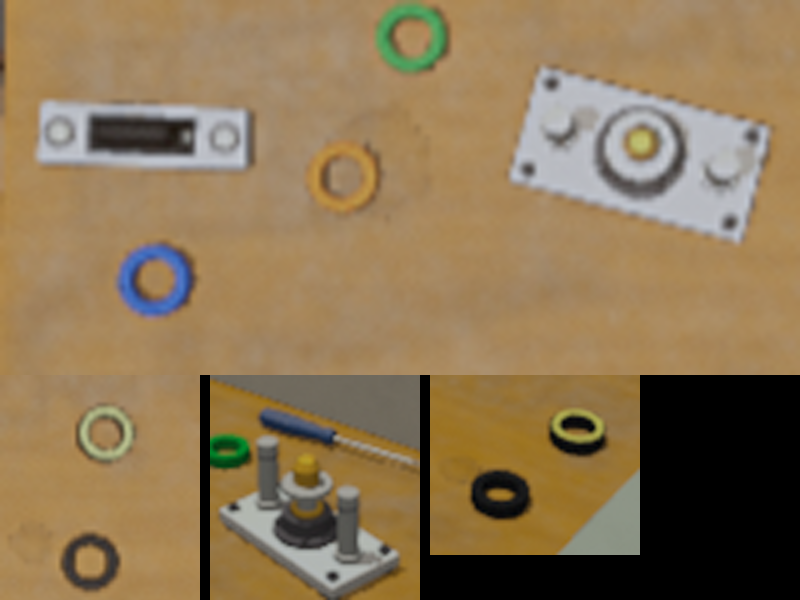

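```bash
cat > m.py <<'E'
from h import *
d=grab('top'); s=grab('scene')
def c5(x,y): return (x+.5)/5-.5+180,(y+.5)/5-.5+185
J=[px2w(d,*c5(*p),15)[:2] for p in[(541,66),(770,126),(742,241),(511,181)]]
J=np.array(J); print('jig c',J.mean(0),'sides',[np.linalg.norm(J[i]-J[i-1]) for i in range(4)])
L=(J[0]+J[3]-J[1]-J[2]); print('jig y dir',np.arctan2(L[1],L[0]))
print('pilot tip',px2w(d,*c5(641,142),78)[:2],'plate',px2w(d,*c5(640,150),58)[:2])
B=np.array([px2w(d,*c5(*p),12)[:2] for p in[(40,101),(250,108),(248,168),(38,162)]])
print('bar c',B.mean(0),[np.linalg.norm(B[i]-B[i-1]) for i in range(4)]); L=(B[0]+B[3]-B[1]-B[2]); print('bar ydir',np.arctan2(L[1],L[0]),'grip',px2w(d,*c5(141.5,135),45)[:2])
im=d['image'].astype(int)
def blob(im,box,f):
    u0,u1,v0,v1=box; m=f(im[v0:v1,u0:u1]).astype(np.uint8)
    n,l,st,ce=cv2.connectedComponentsWithStats(m)
    i=1+np.argmax(st[1:,4]); x,y,w,h,a=st[i]; return (u0+x+(w-1)/2,v0+y+(h-1)/2,w,h,a,ce[i]+[u0,v0])
dark=lambda a:a.sum(2)<190
cream=lambda a:(a[...,2]>105)&(a[...,1]>140)
for n,b,f,z in(('plain',(355,390,218,245),dark,12),('film',(360,392,188,212),lambda a:(a[...,1]-a[...,0]>-12)&(a.sum(2)>150),12)):
    q=blob(im,b,f); print(n,q,px2w(d,q[0],q[1],z)[:2],px2w(d,*q[5],z)[:2])
print('eye film',px2w(d,376.1,199.4,12)[:2],'plain',px2w(d,372.4,231.6,12)[:2])
# scene-camera check (crop x3 top-face centres)
e=lambda x,y:((x-430+.5)/3-.5+345,(y-375+.5)/3-.5+240)
print('scene film',px2w(s,*e(578,428),12)[:2],'plain',px2w(s,*e(501,488),12)[:2])
g=lambda x,y:((x-210+.5)/3-.5+275,(y-375+.5)/3-.5+185)
print('scene pilot tip',px2w(s,*g(307,456),78)[:2],'plate',px2w(s,*g(306,482),58)[:2])
print('posts mid',(px2w(s,*g(267,441),72)[:2]+px2w(s,*g(348,491),72)[:2])/2)
E
python3 m.py
```

```text
jig c [431.59546279 -21.3133179 ] sides [np.float64(66.64833360326546), np.float64(132.48357412335966), np.float64(66.20004435194159), np.float64(132.53337030635993)]
jig y dir 1.3138868335104132
pilot tip [430.92839968 -21.00682966] plate [428.82695483 -20.58160629]
bar c [442.43306474 255.79927068] [np.float64(34.232484067969146), np.float64(117.19136862955061), np.float64(33.68730803776401), np.float64(116.69081857755059)]
bar ydir 1.5392527956345126 grip [438.4918558  249.22152413]
plain (np.float64(372.5), np.float64(231.0), np.int32(14), np.int32(13), np.int32(64), array([372.453125, 231.265625])) [ 387.72950122 -201.5597056 ] [ 386.9898796 -201.4125692]
film (np.float64(376.5), np.float64(199.5), np.int32(14), np.int32(14), np.int32(93), array([376.22580645, 199.06451613])) [ 476.37862269 -214.79749685] [ 477.61725348 -214.05284388]
eye film [ 476.66296535 -213.67572479] plain [ 386.05899696 -201.24380226]
scene film [ 475.64486406 -213.86958743] plain [ 386.83107181 -201.08717919]
scene pilot tip [434.83012658 -17.93651544] plate [431.18569827 -19.43289498]
posts mid [431.94779062 -19.34232399]
```

```bash
cat > plan.py <<'E'
from h import *
def plan(targets):
    """targets: (x,y,z_grasp,jawyaw). prints shift cm along tool axes, turn"""
    st=monitor.state(); M=rot(st['tcp_rot']); p=st['eef_pos']
    cur=np.arctan2(M[1,1],M[0,1])
    print('t',round(st['t'],2),'tcp',p.round(1),'grasp',(p+171*M[:,0]).round(1),'xaxis',M[:,0].round(4),'jaw yaw',round(cur,3),'j6',round(st['joints'][5],3),'F',st['ft_force'].round(1),'open',round(st['opening']*95,1))
    for x,y,z,yaw in targets:
        dy=(cur-yaw+np.pi/2)%np.pi-np.pi/2   # tool x is down: + turn lowers yaw
        s=M.T@(np.array([x,y,z+171])-p)/10
        print((x,y,z,yaw),'shift',s.round(2),'turn',round(dy,3))
E
python3 -c "
from plan import *
plan([(442,256,200,-.257),(477,-214,200,-.257),(477,-214,80,-.257)])"
```

```text
t 0.2 tcp [173.8 600.4 404.4] grasp [173.7 600.3 233.4] xaxis [-2.e-04 -6.e-04 -1.e+00] jaw yaw 1.289 j6 -0.106 F [-0.6  0.1  0.2] open 95.3
(442, 256, 200, -0.257) shift [  3.35 -25.62  35.34] turn 1.546
(477, -214, 200, -0.257) shift [  3.38 -69.79  51.77] turn 1.546
(477, -214, 80, -0.257) shift [ 15.38 -69.78  51.77] turn 1.546
```

Emit:
{"method": "apply_moves", "body": {"series": [[-0.3,[3.4,-6,9],0.18],[-0.3,[3.4,-10,14],0.36],[-0.3,[3.4,-14,19],0.54],[-0.3,[3.4,-18,24],0.72],[-0.3,[3.4,-22,30],0.9],[-0.3,[3.4,-26,35.3],1.08],[-0.3,[3.4,-31,37.5],1.26],[-0.3,[3.4,-36.5,39.5],1.44],[-0.3,[3.4,-42,41.5],1.546],[-0.3,[3.4,-47.5,43.5],1.546],[-0.3,[3.4,-53,45.5],1.546],[-0.3,[3.4,-58.5,47.5],1.546],[-0.3,[3.4,-64,49.5],1.546],[-0.3,[3.4,-69.8,51.8],1.546],[-0.3,[3.4,-69.8,51.8],1.546],[-0.3,[3.4,-69.8,51.8],1.546],[-0.3,[9.4,-69.8,51.8],1.546],[-0.3,[13.4,-69.8,51.8],1.546],[-0.3,[13.4,-69.8,51.8],1.546],[-0.3,[13.4,-69.8,51.8],1.546]]}}

```text
t: 2.7
eef_pos: [476.2, -212.8, 270.0]
tcp_rot: [-1.8, 1.565, 2.656]
ft_force: [-11.9, 0.2, -3.9]
opening: 0.651
```

```bash
python3 - <<'E'
from plan import *
plan([(477,-214,80,-.257),(477,-214,6,-.257)])
t=grab('top','top2.png')['image']; s=grab('scene','scene2.png')['image']
a=cv2.resize(t[170:250,330:430],None,fx=4,fy=4,interpolation=cv2.INTER_CUBIC)
b=cv2.resize(s[200:300,330:430],None,fx=4,fy=4,interpolation=cv2.INTER_CUBIC)
c=np.zeros((400,800,3),np.uint8); c[:320,:400]=a; c[:,400:]=b
cv2.imwrite('pics/c2.png',c[...,::-1])
E
```

```text
t 2.7 tcp [ 476.2 -212.8  270. ] grasp [ 475.3 -212.3   99. ] xaxis [-0.0053  0.0028 -1.    ] jaw yaw -0.256 j6 -0.291 F [-11.9   0.2  -3.9] open 61.9
(477, -214, 80, -0.257) shift [1.9  0.12 0.1 ] turn 0.001
(477, -214, 6, -0.257) shift [9.3  0.16 0.11] turn 0.001
```

View pics/c2.png

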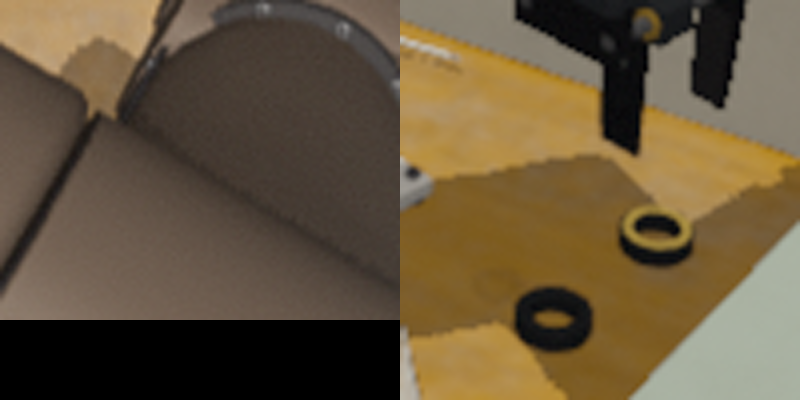

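```bash
python3 - <<'E'
from plan import *
plan([(477,-214,80,-.257),(477,-214,6,-.257)])
s=monitor.state();print(s['joints'].round(3),s['qvel'].round(3),s['moment'],s['ft_force'])
d=grab('scene'); 
for p in [(300,-330,0),(300,-330,150)]: print(w2px(d,p))
cv2.imwrite('pics/s3.png',d['image'][...,::-1])
E
```

```text
t 2.8 tcp [ 476.2 -212.8  270.4] grasp [ 475.3 -212.3   99.4] xaxis [-0.0047  0.0024 -1.    ] jaw yaw -0.256 j6 -0.291 F [-10.6   0.5  -4.7] open 61.7
(477, -214, 80, -0.257) shift [1.94 0.12 0.1 ] turn 0.001
(477, -214, 6, -0.257) shift [9.34 0.16 0.11] turn 0.001
[-5.470e-01  5.330e-01  1.944e+00 -1.000e-03  6.700e-01 -2.910e-01] [-0.001 -0.003  0.    -0.001  0.001  0.   ] [-0.11739886  1.24115516  0.06606863] [-10.57271476   0.46096748  -4.71283644]
(np.float64(408.6430172538848), np.float64(335.6200183861374))
(np.float64(417.83735094908366), np.float64(267.52922832498376))
```

View pics/s3.png

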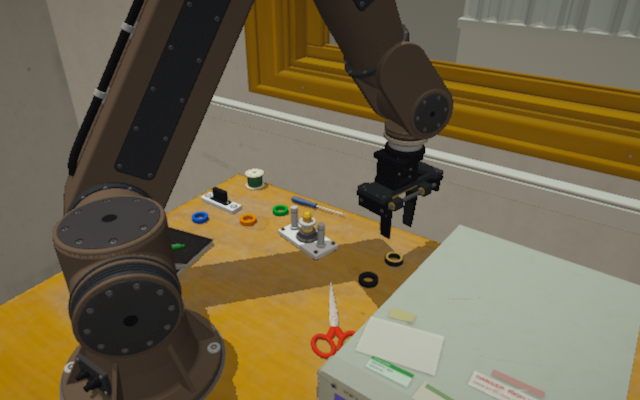

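```bash
python3 - <<'E'
from h import *
s=grab('scene'); from types import SimpleNamespace
d=grab('top')
for z in (0,60,100,130,160,200): print(z,'top',px2w(d,425,192,z)[:2].round(),'scene',px2w(s,460,226,z)[:2].round(),'rail top px',px2w(d,376,149,z)[:2].round(),px2w(d,376,157,z)[:2].round(),'tape',px2w(d,421,179,z)[:2].round())
E
```

```text
0 top [ 500. -356.] scene [ 691. -282.] rail top px [ 626. -219.] [ 602. -218.] tape [ 538. -346.]
60 top [ 490. -338.] scene [ 597. -307.] rail top px [ 609. -208.] [ 587. -208.] tape [ 526. -329.]
100 top [ 483. -326.] scene [ 534. -323.] rail top px [ 598. -201.] [ 577. -200.] tape [ 518. -317.]
130 top [ 478. -317.] scene [ 487. -335.] rail top px [ 590. -196.] [ 569. -195.] tape [ 512. -308.]
160 top [ 474. -308.] scene [ 440. -347.] rail top px [ 582. -190.] [ 561. -190.] tape [ 506. -300.]
200 top [ 467. -296.] scene [ 377. -364.] rail top px [ 571. -183.] [ 551. -183.] tape [ 498. -288.]
```

Emit:
{"method": "apply_moves", "body": {"series": [[-0.3,[0,-4,0],0],[-0.3,[0,-4,0],0.18],[-0.3,[0,-4,0],0.36],[-0.3,[0,-4,0],0.54],[-0.3,[0,-4,0],0.72],[-0.3,[0,-4,0],0.9],[-0.3,[0,-4,0],1.08],[-0.3,[0,-2,0],1.26],[-0.3,[0,0,0],1.315],[-0.3,[2,0,0],1.315],[-0.3,[4,0,0],1.315],[-0.3,[4,0,0],1.315],[-0.3,[4,0,0],1.315]]}}

```text
t: 4.58
eef_pos: [477.5, -213.8, 231.7]
tcp_rot: [2.721, 1.57, -0.421]
ft_force: [0.5, -0.4, 0.1]
opening: 0.651
```

```bash
python3 - <<'E'
from plan import *
plan([(477,-214,60,-1.571),(477,-214,21.5,-1.571)])
s=grab('scene')
print(w2px(s,(477,-214,12)))
st=monitor.state();M=rot(st['tcp_rot']);tip=st['eef_pos']+190*M[:,0]
for k in(-31,31): print('tip px',np.array(w2px(s,tip+k*M[:,1]))-[350,200],'->x6 crop',(np.array(w2px(s,tip+k*M[:,1]))-[345,195])*7)
cv2.imwrite('pics/c4.png',cv2.resize(s['image'][195:280,345:455],None,fx=7,fy=7,interpolation=cv2.INTER_CUBIC)[...,::-1])
E
```

```text
t 4.58 tcp [ 477.5 -213.8  231.7] grasp [ 477.7 -213.9   60.7] xaxis [ 1.1e-03 -5.0e-04 -1.0e+00] jaw yaw -1.572 j6 1.024 F [ 0.5 -0.4  0.1] open 61.8
(477, -214, 60, -1.571) shift [0.07 0.02 0.05] turn -0.001
(477, -214, 21.5, -1.571) shift [3.92 0.02 0.06] turn -0.001
(np.float64(394.3417050529041), np.float64(257.03510669238455))
tip px [32.44541303 40.56111207] ->x6 crop [262.11789119 318.92778448]
tip px [59.36946107 50.35926964] ->x6 crop [450.5862275  387.51488747]
```

View pics/c4.png

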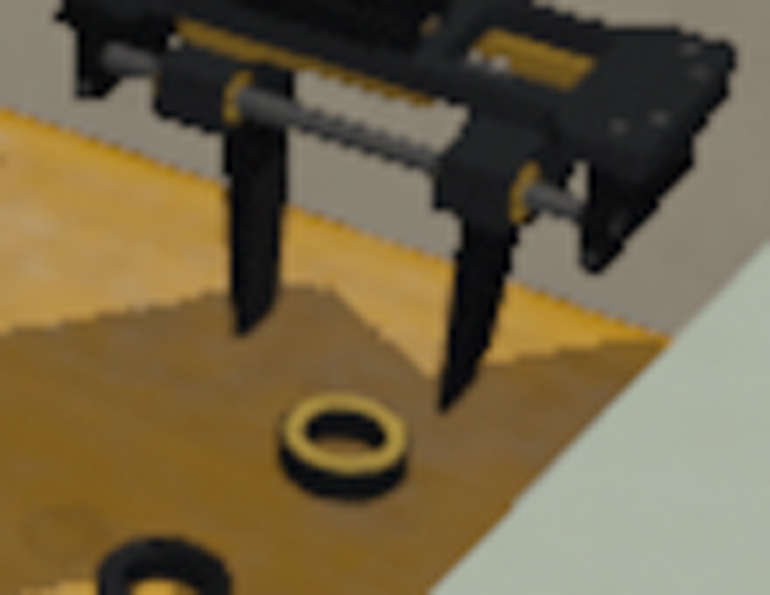

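Emit:
{"method": "apply_moves", "body": {"series": [[-0.3,[2,0,0],0],[-0.3,[3.9,0,0],0],[-0.3,[3.9,0,0],0],[-0.3,[3.9,0,0],0],[1,[3.9,0,0],0],[1,[3.9,0,0],0],[1,[3.9,0,0],0],[1,[3.9,0,0],0],[1,[3.9,0,0],0],[1,[3.9,0,0],0],[1,[3.9,0,0],0],[1,[1,0,0],0],[1,[-3,0,0],0],[1,[-8,0,0],0],[1,[-8,0,0],0]]}}

```text
t: 6.5
eef_pos: [477.5, -214.3, 313.7]
tcp_rot: [2.61, 1.565, -0.533]
ft_force: [-0.5, 0.4, -0.5]
opening: 0.405
```

```bash
python3 - <<'E'
from plan import *
plan([(400,-150,140,-.257),(431,-20.5,140,-.257),(431,-20.5,100,-.257)])
E
```

```text
t 6.5 tcp [ 477.5 -214.3  313.7] grasp [ 478.3 -214.8  142.7] xaxis [ 0.005  -0.0029 -1.    ] jaw yaw -1.572 j6 1.024 F [-0.5  0.4 -0.5] open 38.5
(400, -150, 140, -0.257) shift [ 0.21 -6.42  7.76] turn -1.315
(431, -20.5, 140, -0.257) shift [  0.19 -19.37   4.67] turn -1.315
(431, -20.5, 100, -0.257) shift [  4.19 -19.38   4.69] turn -1.315
```

Emit:
{"method": "apply_moves", "body": {"series": [[1,[0,-2,3],0],[1,[0,-4.5,6],-0.18],[1,[0,-7,7.7],-0.36],[1,[0,-10,7.5],-0.54],[1,[0,-13,6.5],-0.72],[1,[0,-16,5.5],-0.9],[1,[0,-18,5],-1.08],[1,[0,-19.4,4.7],-1.26],[1,[0,-19.4,4.7],-1.315],[1,[2,-19.4,4.7],-1.315],[1,[2,-19.4,4.7],-1.315],[1,[2,-19.4,4.7],-1.315]]}}

```text
t: 8.0
eef_pos: [430.5, -20.1, 290.6]
tcp_rot: [-1.63, 1.57, 2.825]
ft_force: [0.2, -0.2, -1.6]
opening: 0.408
```

```bash
python3 - <<'E'
from plan import *
plan([(431,-20.5,120,-.257),(431,-20.5,80,-.257)])
s=grab('scene'); grab('top','top5.png')
st=monitor.state();M=rot(st['tcp_rot']);tip=st['eef_pos']+190*M[:,0]
u0,v0=265,165
print('core top centre pred',(np.array(w2px(s,tip+[0,0,9.5]))-[u0,v0])*7,'bottom',(np.array(w2px(s,tip+[0,0,-2.5]))-[u0,v0])*7)
print('pilot tip pred',(np.array(w2px(s,(431,-20.5,78)))-[u0,v0])*7)
cv2.imwrite('pics/c5.png',cv2.resize(s['image'][v0:v0+85,u0:u0+110],None,fx=7,fy=7,interpolation=cv2.INTER_CUBIC)[...,::-1])
E
```

```text
t 8.0 tcp [430.5 -20.1 290.6] grasp [430.4 -20.1 119.6] xaxis [-8.e-04  3.e-04 -1.e+00] jaw yaw -0.257 j6 0.057 F [ 0.2 -0.2 -1.6] open 38.7
(431, -20.5, 120, -0.257) shift [-0.04  0.06  0.02] turn -0.0
(431, -20.5, 80, -0.257) shift [3.96 0.06 0.02] turn -0.0
core top centre pred [291.20145681 244.29763129] bottom [291.4957443  277.97802202]
pilot tip pred [293.6437003  334.41664351]
```

View pics/c5.png

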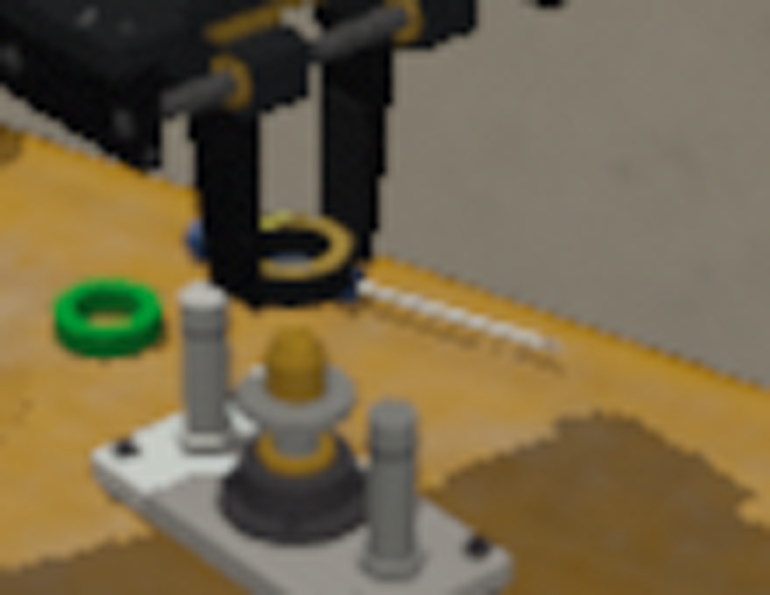

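Emit:
{"method": "apply_moves", "body": {"series": [[1,[1,0.06,0],0],[1,[1.6,0.06,0],0],[1,[2,0.06,0],0],[1,[2.4,0.06,0],0],[1,[2.8,0.06,0],0],[1,[3.2,0.06,0],0],[1,[3.2,0.06,0],0]]}}

```text
t: 8.98
eef_pos: [431.0, -20.2, 258.5]
tcp_rot: [-1.71, 1.57, 2.746]
ft_force: [-0.5, -0.1, -0.8]
opening: 0.403
```

Emit:
{"method": "apply_moves", "body": {"series": [[1,[0.4,0,0],0],[1,[0.76,0,0],0],[1,[0.76,0,0],0]]}}

```text
t: 9.35
eef_pos: [431.0, -20.2, 250.9]
tcp_rot: [-1.701, 1.57, 2.755]
ft_force: [0.2, -0.8, -0.1]
opening: 0.406
```

Emit:
{"method": "apply_moves", "body": {"series": [[-0.3,[0,0,0],0],[-0.3,[0,0,0],0],[-0.3,[0,0,0],0],[-0.3,[0,0,0],0],[-0.3,[-2,0,0],0],[-0.3,[-6,0,0],0],[-0.3,[-6,0,0],0],[-0.3,[-6,0,0],0]]}}

```text
t: 10.35
eef_pos: [430.9, -20.2, 310.8]
tcp_rot: [2.75, 1.571, 0.922]
ft_force: [-0.6, -0.3, 0.3]
opening: 0.649
```

```bash
python3 - <<'E'
from plan import *
plan([(387,-201.3,81,-.257),(387,-201.3,50,-.257),(387,-201.3,21.7,-.257)])
s=grab('scene')
u0,v0=265,165
print('film top pred',(np.array(w2px(s,(431,-20.6,70)))-[u0,v0])*7)
cv2.imwrite('pics/c6.png',cv2.resize(s['image'][v0:v0+85,u0:u0+110],None,fx=7,fy=7,interpolation=cv2.INTER_CUBIC)[...,::-1])
E
```

```text
t 10.35 tcp [430.9 -20.2 310.8] grasp [430.9 -20.2 139.8] xaxis [ 1.e-04  1.e-04 -1.e+00] jaw yaw -0.257 j6 0.057 F [-0.6 -0.3  0.3] open 61.6
(387, -201.3, 81, -0.257) shift [ 5.88  0.36 18.63] turn 0.0
(387, -201.3, 50, -0.257) shift [ 8.98  0.36 18.63] turn 0.0
(387, -201.3, 21.7, -0.257) shift [11.81  0.36 18.63] turn 0.0
film top pred [294.08974099 356.32168265]
```

View pics/c6.png

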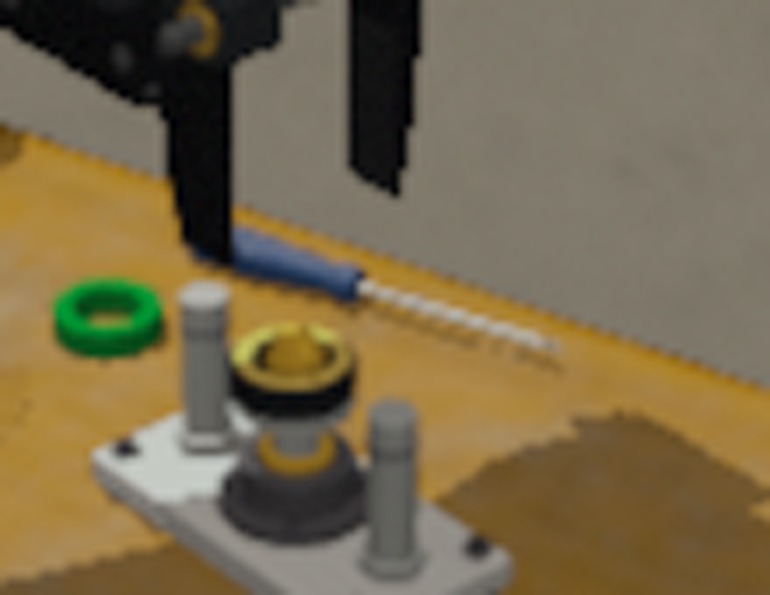

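Emit:
{"method": "apply_moves", "body": {"series": [[-0.3,[0,0.1,4],0],[-0.3,[0,0.2,9],0],[-0.3,[2,0.3,14],0],[-0.3,[4,0.36,18.6],0],[-0.3,[8,0.36,18.6],0],[-0.3,[8,0.36,18.6],0],[-0.3,[8,0.36,18.6],0]]}}

```text
t: 11.28
eef_pos: [387.5, -200.7, 231.4]
tcp_rot: [-2.057, 1.57, 2.4]
ft_force: [0.1, -0.1, -0.1]
opening: 0.651
```

```bash
python3 - <<'E'
from plan import *
plan([(387,-201.3,21.7,-.257)])
s=grab('scene')
u0,v0=320,220
st=monitor.state();M=rot(st['tcp_rot']);tip=st['eef_pos']+190*M[:,0]
print('tipmid',(np.array(w2px(s,tip))-[u0,v0])*7)
print('plain top pred',(np.array(w2px(s,(387,-201.3,12)))-[u0,v0])*7)
cv2.imwrite('pics/c7.png',cv2.resize(s['image'][v0:v0+80,u0:u0+110],None,fx=7,fy=7,interpolation=cv2.INTER_CUBIC)[...,::-1])
E
```

```text
t 11.28 tcp [ 387.5 -200.7  231.4] grasp [ 387.4 -200.6   60.4] xaxis [-6.e-04  6.e-04 -1.e+00] jaw yaw -0.256 j6 -0.374 F [ 0.1 -0.1 -0.1] open 61.9
(387, -201.3, 21.7, -0.257) shift [ 3.87 -0.03  0.07] turn 0.001
tipmid [344.57614888 315.84370554]
plain top pred [339.2762679  401.29062937]
```

View pics/c7.png

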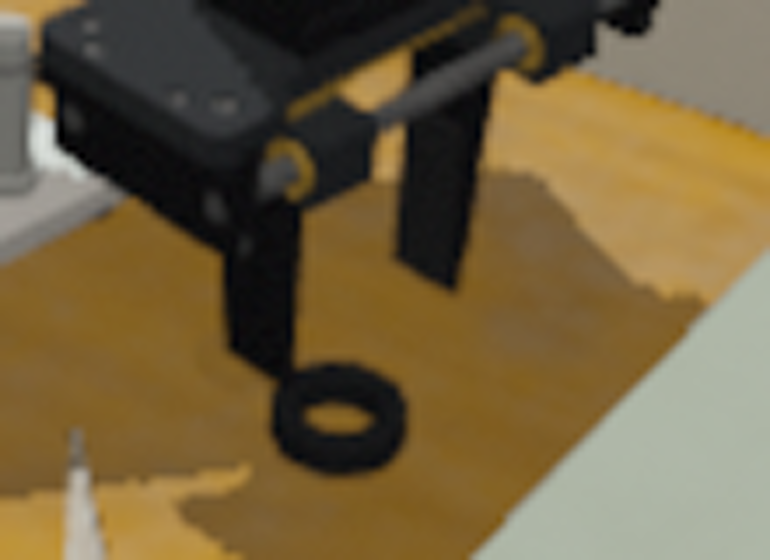

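Emit:
{"method": "apply_moves", "body": {"series": [[-0.3,[2,0,0.06],0],[-0.3,[3.87,0,0.06],0],[-0.3,[3.87,0,0.06],0],[-0.3,[3.87,0,0.06],0],[1,[3.87,0,0.06],0],[1,[3.87,0,0.06],0],[1,[3.87,0,0.06],0],[1,[3.87,0,0.06],0],[1,[3.87,0,0.06],0],[1,[3.87,0,0.06],0],[1,[3.87,0,0.06],0],[1,[1,0,0],0],[1,[-3,0,0],0],[1,[-7,0,0],0],[1,[-7,0,0],0],[1,[-7,0,0],0]]}}

```text
t: 13.32
eef_pos: [387.0, -200.9, 300.6]
tcp_rot: [-2.075, 1.57, 2.381]
ft_force: [-0.8, 0.7, -1.1]
opening: 0.41
```

```bash
python3 - <<'E'
from plan import *
plan([(431.5,-21.2,130,-.257),(431.5,-21.2,92,-.257)])
E
```

```text
t 13.32 tcp [ 387.  -200.9  300.6] grasp [ 387.  -200.9  129.6] xaxis [-4.e-04  4.e-04 -1.e+00] jaw yaw -0.257 j6 -0.374 F [-0.8  0.7 -1.1] open 38.9
(431.5, -21.2, 130, -0.257) shift [ -0.04  -0.27 -18.51] turn -0.0
(431.5, -21.2, 92, -0.257) shift [  3.76  -0.27 -18.51] turn -0.0
```

Emit:
{"method": "apply_moves", "body": {"series": [[1,[0,-0.1,-5],0],[1,[0,-0.2,-10],0],[1,[0,-0.27,-15],0],[1,[0,-0.27,-18.5],0],[1,[0,-0.27,-18.5],0],[1,[1.5,-0.27,-18.5],0],[1,[2.5,-0.27,-18.5],0],[1,[2.9,-0.27,-18.5],0],[1,[3.3,-0.27,-18.5],0],[1,[3.3,-0.27,-18.5],0]]}}

```text
t: 14.58
eef_pos: [431.7, -21.6, 268.0]
tcp_rot: [-1.788, 1.571, 2.667]
ft_force: [0.4, 0.3, -0.1]
opening: 0.407
```

```bash
python3 - <<'E'
from plan import *
plan([(431.5,-21.2,92,-.257)])
E
```

```text
t 14.57 tcp [431.7 -21.6 268. ] grasp [431.6 -21.6  97. ] xaxis [-2.e-04  1.e-04 -1.e+00] jaw yaw -0.257 j6 0.054 F [ 0.4  0.3 -0.1] open 38.6
(431.5, -21.2, 92, -0.257) shift [ 0.5  -0.03 -0.03] turn -0.0
```

Core bottom about 75 mm, no contact force. Down the rest, release, and lift straight up.

Emit:
{"method": "apply_moves", "body": {"series": [[1,[0.25,0,0],0],[1,[0.5,0,0],0],[1,[0.5,0,0],0],[-0.3,[0.5,0,0],0],[-0.3,[0.5,0,0],0],[-0.3,[0.5,0,0],0],[-0.3,[0.5,0,0],0],[-0.3,[-2,0,0],0],[-0.3,[-6,0,0],0],[-0.3,[-6,0,0],0]]}}

```text
t: 15.82
eef_pos: [431.9, -21.4, 330.1]
tcp_rot: [1.643, 1.566, -0.185]
ft_force: [0.3, -0.0, -1.0]
opening: 0.652
```

```bash
python3 - <<'E'
from plan import *
plan([(442,256,130,-.032),(442,256,100,-.032)])
s=grab('scene','scene8.png')
u0,v0=270,190
print('plain top pred',(np.array(w2px(s,(431.5,-21,82)))-[u0,v0])*8)
a=cv2.resize(s['image'][v0:v0+75,u0:u0+75],None,fx=7,fy=7,interpolation=cv2.INTER_CUBIC)
u0,v0=185,170
b=cv2.resize(s['image'][v0:v0+75,u0:u0+38],None,fx=7,fy=7,interpolation=cv2.INTER_CUBIC)
b=cv2.resize(s['image'][175:250,190:245],None,fx=5,fy=5,interpolation=cv2.INTER_CUBIC)
c=np.zeros((525,800,3),np.uint8);c[:,:525]=a;c[:375,525:]=b
cv2.imwrite('pics/c8.png',c[...,::-1])
for p in [(442.4,255.8,12),(442.4,255.8,45),(438.5,249,45)]: print((np.array(w2px(s,p))-[190,175])*5+[525,0])
E
```

```text
t 15.82 tcp [431.9 -21.4 330.1] grasp [432.6 -21.6 159.1] xaxis [ 4.5e-03 -8.0e-04 -1.0e+00] jaw yaw -0.257 j6 0.054 F [ 0.3 -0.  -1. ] open 62.0
(442, 256, 130, -0.032) shift [  2.89  -6.08 -27.09] turn -0.225
(442, 256, 100, -0.032) shift [  5.89  -6.1  -27.09] turn -0.225
plain top pred [298.05077184 169.4084093 ]
[679.48861536 128.21916528]
[673.16975802  71.39437549]
[677.5879035  78.2294811]
```

View pics/c8.png

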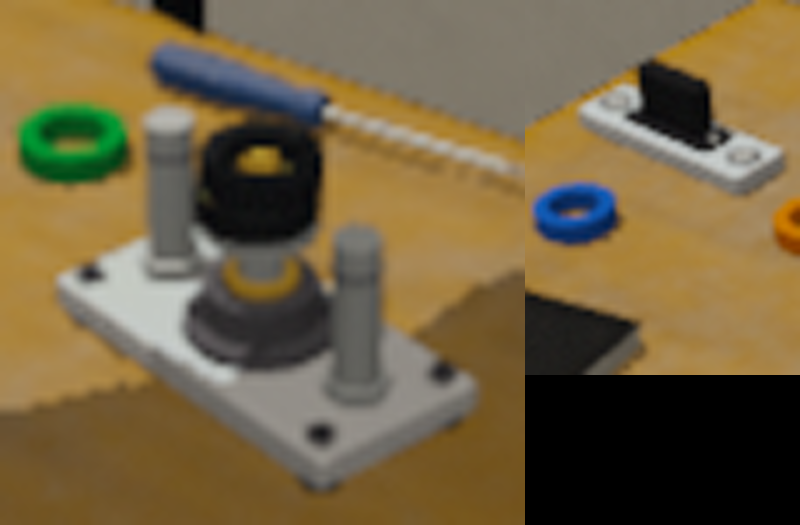

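```bash
python3 - <<'E'
from plan import *
s=grab('scene'); d=grab('top','top9.png')
f=lambda x,y:((x-525+.5)/5-.5+190,(y+.5)/5-.5+175)
print('base',px2w(s,*f(679,132),12)[:2],'griptop',px2w(s,*f(677,78),45)[:2])
im=d['image'].astype(int)
# whitish bar mask and dark grip in the top picture
m=((im.sum(2)>380)&(im.max(2)-im.min(2)<40)); sub=np.zeros_like(m); sub[200:224,184:234]=m[200:224,184:234]
dk=np.zeros_like(m); dk[203:220,192:226]=im[203:220,192:226].sum(2)<200
k=cv2.minAreaRect(np.argwhere(sub|dk)[:,::-1].astype(np.float32)); print('bar rect',k,px2w(d,*k[0],12)[:2])
k=cv2.minAreaRect(np.argwhere(dk)[:,::-1].astype(np.float32)); print('dark',k)
# predicted top-camera projections of grip and foot if bar at c, yaw
for c in[(442.4,255.8),(440,252)]:
  print(c,'grip top ends',[np.round(w2px(d,(c[0]+.03*y,c[1]+y,45)),1) for y in(-22,22)],'foot ends',[np.round(w2px(d,(c[0]+.03*y,c[1]+y,15)),1) for y in(-30,30)],'bar ends',[np.round(w2px(d,(c[0]+.03*y,c[1]+y,12)),1) for y in(-58,58)])
print(im[211,184:236].sum(1))
E
```

```text
base [440.37346519 255.57793706] griptop [439.44339008 251.68306309]
bar rect ((208.16815185546875, 211.791748046875), (42.0803108215332, 12.848949432373047), 2.0454084873199463) [441.72184272 256.44845406]
dark ((208.0, 211.5), (5.0, 18.0), 90.0)
(442.4, 255.8) grip top ends [array([213.7, 210.4]), array([197.4, 209.9])] foot ends [array([219. , 211.7]), array([197.3, 211.1])] bar ends [array([229.2, 212.2]), array([187.6, 210.9])]
(440, 252) grip top ends [array([215. , 211.3]), array([198.7, 210.8])] foot ends [array([220.3, 212.6]), array([198.7, 212. ])] bar ends [array([230.6, 213. ]), array([188.9, 211.8])]
[439 441 440 464 563 490 602 635 629 564 440 610 649 454 223 174 188 204
 198 201 204 210 209 212 220 218 218 219 192 141 102 124 264 382 321 582
 635 596 490 562 602 601 524 476 617 411 326 461 484 468 460 455]
```

Emit:
{"method": "apply_moves", "body": {"series": [[-0.3,[0,-1.2,-5.4],-0.1],[-0.3,[0,-2.4,-10.8],-0.225],[-0.3,[0,-3.6,-16.2],-0.225],[-0.3,[0,-4.8,-21.6],-0.225],[-0.3,[2,-6.1,-27.1],-0.225],[-0.3,[6,-6.1,-27.1],-0.225],[-0.3,[6,-6.1,-27.1],-0.225],[-0.3,[6,-6.1,-27.1],-0.225]]}}

```text
t: 16.98
eef_pos: [441.9, 255.8, 268.5]
tcp_rot: [-1.23, 1.57, -2.833]
ft_force: [-0.2, -0.0, 0.9]
opening: 0.65
```

```bash
python3 - <<'E'
from plan import *
plan([(441,255,38,-.032)])
E
```

```text
t 16.98 tcp [441.9 255.8 268.5] grasp [441.8 255.7  97.5] xaxis [-5.e-04 -2.e-04 -1.e+00] jaw yaw -0.033 j6 0.428 F [-0.2 -0.   0.9] open 61.7
(441, 255, 38, -0.032) shift [ 5.95 -0.08  0.08] turn -0.001
```

Emit:
{"method": "apply_moves", "body": {"series": [[-0.3,[2,0,0],0],[-0.3,[4,0,0],0],[-0.3,[5.9,-0.08,0.08],0],[-0.3,[5.9,-0.08,0.08],0],[-0.3,[5.9,-0.08,0.08],0],[1,[5.9,-0.08,0.08],0],[1,[5.9,-0.08,0.08],0],[1,[5.9,-0.08,0.08],0],[1,[5.9,-0.08,0.08],0],[1,[5.9,-0.08,0.08],0],[1,[5.9,-0.08,0.08],0],[1,[5.9,-0.08,0.08],0],[1,[5.9,-0.08,0.08],0],[1,[4,0,0],0],[1,[0,0,0],0],[1,[-5,0,0],0],[1,[-6.5,0,0],0],[1,[-6.5,0,0],0],[1,[-6.5,0,0],0]]}}

```text
t: 19.35
eef_pos: [441.4, 256.0, 331.7]
tcp_rot: [-1.17, 1.568, -2.773]
ft_force: [-0.5, 0.5, -1.5]
opening: 0.146
```

```bash
python3 - <<'E'
from plan import *
plan([(431.3,-21,162,-.257)])
s=grab('scene'); d=grab('top','top10.png')
u0,v0=170,120
a=cv2.resize(s['image'][v0:v0+110,u0:u0+110],None,fx=5,fy=5,interpolation=cv2.INTER_CUBIC)
cv2.imwrite('pics/c9.png',a[...,::-1])
st=monitor.state();M=rot(st['tcp_rot']);tip=st['eef_pos']+190*M[:,0]
f=lambda p:((np.array(w2px(s,p))-[u0,v0]+.5)*5).round(0)
und=tip-[0,0,19]  # underside centre expected
for y in(-58,58): print('bar end top pred',[f(und+[0,0,12]+y*M[:,2]*-1+x*M[:,1]) for x in(-17,17)])
E
```

```text
t 19.35 tcp [441.4 256.  331.7] grasp [441.  255.9 160.7] xaxis [-2.2e-03 -8.0e-04 -1.0e+00] jaw yaw -0.032 j6 0.428 F [-0.5  0.5 -1.5] open 13.9
(431.3, -21, 162, -0.257) shift [-0.11 -0.12 27.72] turn 0.225
bar end top pred [array([291., 231.]), array([342., 206.])]
bar end top pred [array([122., 169.]), array([174., 147.])]
```

View pics/c9.png

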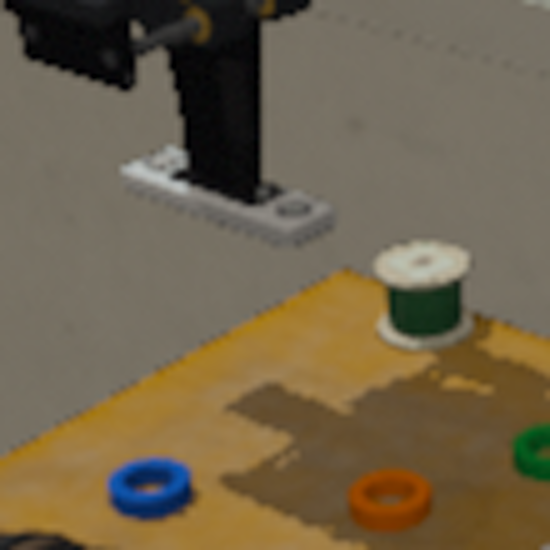

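Emit:
{"method": "apply_moves", "body": {"series": [[1,[0,0,4],0.1],[1,[0,0,8.5],0.225],[1,[0,0,13],0.225],[1,[0,0,17.5],0.225],[1,[0,0,22],0.225],[1,[0,0,25.5],0.225],[1,[0,-0.1,27.7],0.225],[1,[0,-0.1,27.7],0.225],[1,[1.5,-0.1,27.7],0.225],[1,[2.5,-0.1,27.7],0.225],[1,[2.5,-0.1,27.7],0.225],[1,[2.5,-0.1,27.7],0.225]]}}

```text
t: 20.95
eef_pos: [431.8, -20.4, 308.2]
tcp_rot: [-2.821, 1.571, 1.635]
ft_force: [-0.4, 1.3, -0.9]
opening: 0.146
```

```bash
python3 - <<'E'
from plan import *
plan([(431.3,-21,120.5,-.257),(431.3,-21,110.5,-.257)])
s=grab('scene'); u0,v0=265,175
st=monitor.state();M=rot(st['tcp_rot']);tip=st['eef_pos']+190*M[:,0]
f=lambda p:((np.array(w2px(s,p))-[u0,v0]+.5)*7).round(0)
und=tip-[0,0,19]
print('bar under ends',[f(und+y*M[:,2]) for y in(-58,-46,46,58)],'posts',[f((431.3-y*np.sin(-.257),-20.8+y*np.cos(-.257),72)) for y in(-46,46)])
cv2.imwrite('pics/c10.png',cv2.resize(s['image'][v0:v0+85,u0:u0+110],None,fx=7,fy=7,interpolation=cv2.INTER_CUBIC)[...,::-1])
E
```

```text
t 20.95 tcp [431.8 -20.4 308.2] grasp [431.8 -20.4 137.2] xaxis [-0.e+00  1.e-04 -1.e+00] jaw yaw -0.256 j6 0.056 F [-0.4  1.3 -0.9] open 13.8
(431.3, -21, 120.5, -0.257) shift [ 1.67 -0.04  0.07] turn 0.001
(431.3, -21, 110.5, -0.257) shift [ 2.67 -0.04  0.07] turn 0.001
bar under ends [array([181., 138.]), array([205., 152.]), array([397., 267.]), array([424., 283.])] posts [array([396., 345.]), array([206., 227.])]
```

View pics/c10.png

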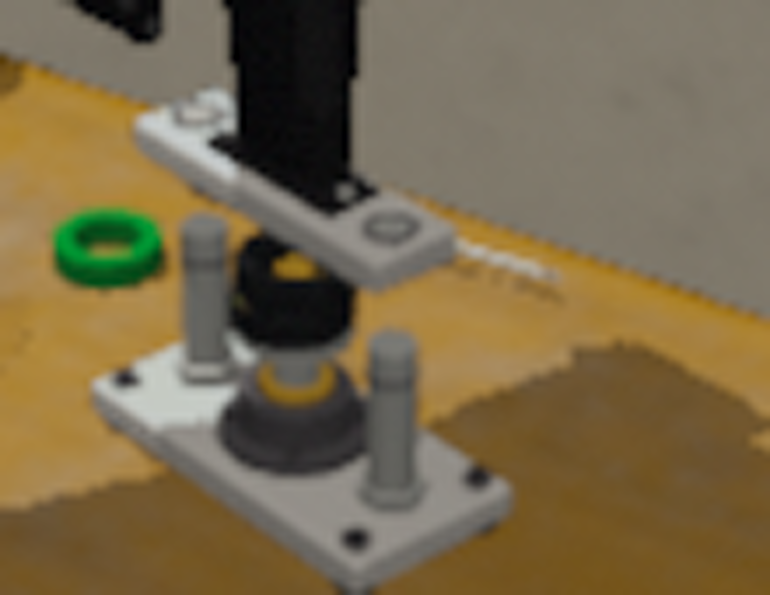

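Emit:
{"method": "apply_moves", "body": {"series": [[1,[0.5,-0.04,0.2],0],[1,[1,-0.04,0.2],0],[1,[1.4,-0.04,0.2],0],[1,[1.6,-0.04,0.2],0],[1,[1.8,-0.04,0.2],0],[1,[2,-0.04,0.2],0],[1,[2,-0.04,0.2],0],[1,[2,-0.04,0.2],0]]}}

```text
t: 22.0
eef_pos: [430.8, -22.5, 288.3]
tcp_rot: [2.17, 1.571, 0.342]
ft_force: [-1.2, -0.9, 5.2]
opening: 0.142
```

Emit:
{"method": "apply_moves", "body": {"series": [[1,[0.1,0,0],0],[1,[0.2,0,0],0],[1,[0.3,0,0],0],[1,[0.4,0,0],0],[1,[0.4,0,0],0],[1,[0.4,0,0],0]]}}

```text
t: 22.75
eef_pos: [430.8, -22.5, 284.4]
tcp_rot: [1.816, 1.57, -0.011]
ft_force: [-2.1, 0.0, 7.8]
opening: 0.146
```

Emit:
{"method": "apply_moves", "body": {"series": [[1,[0.1,0,0],0],[1,[0.2,0,0],0],[1,[0.3,0,0],0],[1,[0.3,0,0],0],[1,[0.3,0,0],0]]}}

```text
t: 23.38
eef_pos: [430.8, -22.5, 281.5]
tcp_rot: [1.802, 1.57, -0.026]
ft_force: [-2.8, 0.6, 11.0]
opening: 0.146
```

Emit:
{"method": "apply_moves", "body": {"series": [[1,[0.1,0,0],0],[1,[0.2,0,0],0],[1,[0.25,0,0],0],[1,[0.25,0,0],0],[1,[0.25,0,0],0]]}}

```text
t: 24.0
eef_pos: [430.6, -22.4, 280.6]
tcp_rot: [1.639, 1.569, -0.189]
ft_force: [-9.8, 1.4, 42.7]
opening: 0.146
```

Emit:
{"method": "apply_moves", "body": {"series": [[1,[-0.04,0,0],0],[1,[-0.04,0,0],0],[1,[-0.04,0,0],0],[1,[-0.04,0,0],0]]}}

```text
t: 24.5
eef_pos: [430.6, -22.4, 280.6]
tcp_rot: [1.636, 1.569, -0.191]
ft_force: [-8.8, 1.3, 34.5]
opening: 0.147
```

```bash
python3 - <<'E'
from plan import *
plan([])
s=monitor.state(); print(s['moment'],s['qvel'].round(4))
d=grab('scene')
# white-bar edge comparison, no viewing: lower edge rows of the bar near each end vs expected
f=lambda p:np.round(w2px(d,p),1)
yaw=-.257; ex=np.array([np.cos(yaw),np.sin(yaw),0]); ey=np.array([-np.sin(yaw),np.cos(yaw),0])
im=d['image'].astype(int)
for y in(-52,-46,46,52):
  p=np.array([431,-22,0])+ey*y-ex*17
  t=f(p+[0,0,84]); b=f(p+[0,0,72]); u=int(round(b[0]))
  print(y,'top edge pred',t,'bottom pred',b,'col',u,im[int(b[1])-9:int(b[1])+6,u].sum(1),'from row',int(b[1])-9)
cv2.imwrite('pics/c11.png',cv2.resize(d['image'][175:260,265:375],None,fx=7,fy=7,interpolation=cv2.INTER_CUBIC)[...,::-1])
E
```

```text
t 24.5 tcp [430.6 -22.4 280.6] grasp [430.9 -22.5 109.6] xaxis [ 1.5e-03 -3.0e-04 -1.0e+00] jaw yaw -0.257 j6 0.051 F [-8.8  1.3 34.5] open 14.0
[ 0.09598717  1.78220274 -0.00899281] [ 0.0004 -0.0012 -0.      0.001   0.0008 -0.0002]
-52 top edge pred [317.4 223.3] bottom pred [317.3 228.1] col 317 [317 395 435 435 404 342 312 313 297 262 280 356 323 224 203] from row 219
-46 top edge pred [315.5 222.1] bottom pred [315.5 226.9] col 316 [433 415 421 436 437 423 370 317 313 305 316 319 324 377 323] from row 217
46 top edge pred [288.2 205. ] bottom pred [288.4 209.7] col 288 [370 472 570 605 568 459 348 319 310 295 238 204 202 215 287] from row 200
52 top edge pred [286.5 204. ] bottom pred [286.7 208.6] col 287 [369 374 407 549 606 575 466 354 343 308 234 136  97 109 153] from row 199
```

```bash
python3 -c "
from plan import *
plan([]); print(job.job_done()); plan([])"
```

```text
t 24.55 tcp [430.6 -22.4 280.7] grasp [430.9 -22.5 109.7] xaxis [ 1.6e-03 -3.0e-04 -1.0e+00] jaw yaw -0.257 j6 0.051 F [-8.   1.9 34.9] open 13.6
the job is handed in; nothing more can be done
None
the job is handed in; nothing more can be done
```

I put the adhesive core on the plate over the pilot, adhesive up, laid the plain core on it, and pressed the bar down onto both posts. I handed the job in at 24.5 s, still holding the bar down.

**Last checks before hand-in**
- **Press:** the force rose along the spring's curve to about 11 N, then jumped to 43 N as the bar met the posts. I eased back to a steady 35 N upward on the tool. With the spring at about 15 N, that leaves roughly 20 N on the posts.
- **Both ends:** the wrist moment puts the load centre about 5 mm off the middle, so both posts carry load. Tool height puts the bar's underside at about 71–72 mm, against 72 mm for the post tops.
- **Position:** the grip was within about 2 mm of my estimate of the jig centre.

**What went less well or was not confirmed**
- **Wall contact:** on the first approach the gripper body lightly touched the wall or ledge, about 12 N against the 40 N limit. I backed off and picked the adhesive core with the jaws turned.
- **Sideways force:** about 8–9 N in x remained in the final hold. It was steady.
- **Final picture:** my last look at the pressed state was refused by the 12-picture limit. I checked it only by force, height and the bar's edge pixels, which matched to about 1 pixel. I last saw the stack just before pressing, when both cores were still on the pilot.
- **Bystanders:** I saw no disturbance of the spool or screwdriver, but ran no separate final check on them or on the tape roll.

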